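# Lay out the model bicycle on its template page

### The arm

A 7-joint arm with a two-finger parallel gripper is mounted at the origin on the work surface. World frame = base frame: x ahead of the robot, y to its left, z up, the work surface at z = 0. Lengths are in m, angles in degrees, forces in N, time in s.
With the tool pointing down it reaches from about 0.4 to 0.85 m from the base axis. Payload 4.5 kg.
Tool frame: the origin (TCP) lies midway between the tips of the shut fingers; the grasp point (between the pads) lies 19 mm behind it; x points along the fingers, y is the direction in which the jaws open and shut, and the axes are right-handed (so a half turn about x gives the same grasp; the last joint's range is limited). The gripper opens to 88 mm and grips with 3 to 60 N. Pads are 18 mm wide; open, the fingers measure 123 mm over their backs; the gripper's body (75 mm by 187 mm) begins 45 mm behind the grasp point.
Start: joints at [-61.49, 39.483, -11.15, 89.685, 9.013, 51.709, -12.324], TCP at [0.28, 0.559, 0.239] pointing down, gripper open.
Joint ranges: [-172.22, 172.22], [-26.19, 119.32], [-84.43, 86.54], [7.71, 146.69], [-57.33, 237.33], [2.42, 119.75], [-152.13, 152.13]. Speed limits (degrees/s): [147.25, 147.25, 180, 180, 180, 180, 180].

### API

Orientations are given as a 3x3 rotation matrix whose columns are the frame's x, y, z axes.
In Python, from rig import robot, eyes, finish_job gives the robot as it stands.
- The arm moves only by the tool jog_arm, never from a script. Its argument "increments" is a list of rows, each a list of 2 entries, a list of its own where there are three numbers: the shift along the tool's x, y, z in m, then the turn about the tool's x in degrees. In form: [[[dx, dy, dz], turn], ...]. A call has 1 to 10 rows; each row shifts and turns the pose as measured when the row begins, along the tool's axes as they then stand; what a row does not reach is not made up. A row lasts 1/10 s, in which the tool goes at most 50 mm and 8.59 degrees, less where a joint would pass 70% of its speed; a pose out of reach is approached as far as the arm can. A call is refused whole if a number of a shift passes 0.05 or a number of a turn 8.59, either way. A call with a gripper value outside its range is refused whole. "jaw" is the opening, from 0 (shut) to 1 (fully open), set as the call begins (left out, the last holds). The fingers move at their own pace and stop on an object; "squeeze" is the grip in N (left out, the last holds). Time passes only in rows, so rows that do not move let the fingers close. It gives the time, the measured TCP pose, the force and the opening at its end, in the units of the state.
- robot.read_state(): the state, without advancing time (a new reading comes with each control period).
- eyes.capture(name): name is "scene" or "top"; returns a dict with "img" (420x560x3 uint8, red, green, blue), "fovy" (degrees; the focal length in pixels is half the picture's height over the tangent of half this angle, whatever the lens; pixels are square), "cx", "cy" (the principal point, pixels), "extrinsics" (4x4, takes a point from camera to world coordinates). Camera axes: x right, y up, looking along -z (the intrinsics and any distortion apply to the point x, -y, -z); pixel columns grow to the right and rows downward; lengths in m; the calibration is good to about 2 mm. A picture is of the moment at which its call begins. There is no depth.
- finish_job(): hands the job in, once; it reports no verdict.
The state is a dict: "time": time; "joint_positions": joint angles; "qvel": joint speeds; "joint_torque": joint torques, N m; "ee_pos": TCP position; "tool_rot": TCP orientation; "ft_force": force on the tool from outside, world axes, zero at the start; "moment": the same for the moment, N m; "finger_gap": finger opening in m.
Only numpy, scipy, OpenCV 4.12 (cv2) and the standard library are available. Lean on these libraries where they do the work, as an engineer would, in place of code of your own. Each camera call takes 0.05 s, during which the arm holds its last target. There are 200 camera calls.

### The job

Lay out the model bicycle on the white page, around the blue frame that is already fixed there: the green wheel centred on the rear circle (the one with the drawn cog), the pink wheel centred on the front circle, and the red saddle and the grey handlebar each lying flat on its own drawn outline and lined up with it. The yellow cog goes on top of the green wheel, over its axle and lying flat on the wheel. Leave the small grey wheel where it lies.

Things in the scene. Friction and masses are not known exactly. Their poses are not given: they have to be found in the camera images.
- green_wheel: The model bicycle's rear wheel, green tyre and spokes: 72 mm across, 12 mm thick, lying flat, with a white upright axle in the middle, 16 mm in diameter, whose top is 30 mm above the underside. Solid web between the spokes. Origin: centre of the underside; z up along the axle
- pink_wheel: The model bicycle's front wheel, pink tyre and spokes: 72 mm across, 12 mm thick, lying flat, with a white upright axle in the middle, 16 mm in diameter, whose top is 30 mm above the underside. Solid web between the spokes. Origin: centre of the underside; z up along the axle
- cog: Yellow plastic cog, lying flat: a toothed disc 60 mm across the teeth and 5 mm thick (teeth are at the bottom), with a round collar 40 mm in outer diameter on top; 20 mm high in all. A hole 26 mm in diameter goes right through, so it drops easily over a 16 mm axle. Origin: centre of the underside; z up
- saddle: Red oblong saddle pad with round ends, 62 mm long (x), 26 mm wide (y), 22 mm high, the same both ways round. Origin: centre of the underside; x along its length, z up
- handlebar: Straight grey metal-look handlebar with orange grips at both ends, 76 mm long (x), 12 mm wide (y) and 12 mm high, with a stem block in the middle, 22 mm long (x), 18 mm wide (y), 26 mm high, to hold it by; the same both ways round. Origin: centre of the underside; x along its length, z up
- grey_wheel: A spare small grey wheel, not part of this bicycle: 44 mm across, 10 mm thick, white axle 12 mm in diameter to 24 mm high. Origin: centre of the underside. It lies among the pieces on the navy folder (2 mm thick)
- rear_circle: Place of the rear wheel, drawn in black on the white page (green border, 2 mm thick, fixed to the table): a circle 80 mm across with a solid black toothed disc in its middle, on the saddle side of the blue frame. Fixed. Origin: its centre, on the page's upper face
- front_circle: Place of the front wheel, drawn in black on the same page: a circle 80 mm across with crossed spoke lines, on the other side of the blue frame (which stands up to 11 mm above the page). Fixed. Origin: its centre, on the page's upper face
- saddle_outline: Place of the saddle, drawn in black on the same page: an oval 72 mm long (x) and 36 mm wide (y). Fixed. Origin: its centre, on the page's upper face; x along its length
- bar_outline: Place of the handlebar, drawn in black on the same page: a narrow rectangle 82 mm long (x) and 18 mm wide (y). Fixed. Origin: its centre, on the page's upper face; x along its length

How it is judged (in metres and radians):
At the end, for the whole second after the job is handed in: Wheels, saddle and handlebar lie flat on the page within 11 mm of their places' centres, saddle and bar within 0.26 rad of their outlines; the cog lies flat on the green wheel around its axle (centres within 9 mm); all at rest; the grey wheel within 20 mm of its start (horizontal distance between green_wheel and rear_circle below 0.011 m and height (world z) of each of green_wheel, pink_wheel, saddle, handlebar below 0.006 m and angle between each of green_wheel, pink_wheel, saddle, handlebar, cog's own z axis and vertical below 0.1 rad and horizontal distance between pink_wheel and front_circle below 0.011 m and horizontal distance between saddle and saddle_outline below 0.011 m and horizontal distance between handlebar and bar_outline below 0.011 m and angle between the x axis of saddle and the x axis of saddle_outline, either way round below 0.26 rad and angle between the x axis of handlebar and the x axis of bar_outline, either way round below 0.26 rad and horizontal distance between cog and green_wheel below 0.009 m and z of cog in the frame of green_wheel between 0.009 and 0.015 m and linear speed of each of green_wheel, pink_wheel, cog, saddle, handlebar below 0.02 m/s and distance of grey_wheel from where it was at the start of the episode below 0.02 m); the robot touches nothing.
It fails at once if the small grey wheel is moved by more than 20 mm (distance of grey_wheel from where it was at the start of the episode above 0.02 m).
It also fails if it takes over 106 s, if anything falls off the work surface, if the arm or the gripper's body presses on something with over 40 N, if the wrist force passes 120 N, or if a joint passes its speed limit or range.

## Working session

There is one attempt and no reset: what is moved stays moved. The work goes in short steps, Python scripts to look and compute and a tool call to move; the robot and the scene stay as the last step left them, time stands still between calls to the robot, and variables do not carry over. Pictures are saved under pics/ and viewed, about 12 in all and at most 16, crops included, and the job is handed in when it is done.

Besides the shell and the picture viewer there is one more tool, called after ">>>" as name([rows], argument=value, ...), one row to a line, values as JSON. jog_arm: Moves the arm, as the interface text tells. Its arguments: {"type":"object","properties":{"increments":{"type":"array"},"jaw":{"type":"number"},"squeeze":{"type":"number"}},"required":["increments"]}

```bash
ls; mkdir -p pics; python3 - <<'E'
from rig import robot, eyes
import cv2,numpy as np
for n in ["top","scene"]:
    c=eyes.capture(n); cv2.imwrite(f"pics/{n}0.png",c["img"][:,:,::-1]); 
    print(n,c["fovy"],c["cx"],c["cy"],{k:v for k,v in c.items() if k not in("img",)})
s=robot.read_state();print(s)
E
```

```text
pics
top 54.12742532676425 276.04527831805046 209.34160375855458 {'fovy': 54.12742532676425, 'cx': 276.04527831805046, 'cy': 209.34160375855458, 'extrinsics': array([[ 0.00667782,  0.98530487, -0.17067428,  0.36755839],
       [-0.99974061,  0.00286182, -0.02259462,  0.00190716],
       [-0.02177415,  0.17078089,  0.98506841,  0.83480523],
       [ 0.        ,  0.        ,  0.        ,  1.        ]])}
scene 57.695729366561 280.47343398247125 208.00499561046044 {'fovy': 57.695729366561, 'cx': 280.47343398247125, 'cy': 208.00499561046044, 'extrinsics': array([[ 0.20093265, -0.54454823,  0.81430541,  1.22361871],
       [ 0.97958721,  0.10667515, -0.17037992, -0.16188093],
       [ 0.00591393,  0.83191805,  0.554867  ,  0.53723281],
       [ 0.        ,  0.        ,  0.        ,  1.        ]])}
{'time': 0.1, 'joint_positions': array([-61.48965602,  39.52691815, -11.14539073,  89.73629229,
         9.01242208,  51.70893672, -12.32293074]), 'qvel': array([-0.05465822, -0.05852623,  0.10007359, -0.1319071 , -0.00039819,
        0.1664837 , -0.06493717]), 'joint_torque': array([-3.70490772e-03, -5.28497958e+01, -1.27176661e+00, -1.53834647e+01,
       -5.25731337e-02,  2.00584574e-03,  3.80967560e-05]), 'ee_pos': array([0.27938687, 0.55847446, 0.23801841]), 'tool_rot': array([[-6.05682343e-04,  4.47263409e-01,  8.94402077e-01],
       [-1.45619546e-03,  8.94400899e-01, -4.47263806e-01],
       [-9.99998756e-01, -1.57332404e-03,  1.09580114e-04]]), 'ft_force': array([ 0.32233137, -0.52906727, -0.14778047]), 'moment': array([-0.0114004 , -0.00277428,  0.00509271]), 'finger_gap': 0.08828958086626691}
```

```bash
python3 - <<'E'
import cv2
for n in ["top","scene"]:
    i=cv2.imread(f"pics/{n}0.png"); cv2.imwrite(f"pics/{n}0b.png",cv2.resize(i,(800,600),interpolation=cv2.INTER_CUBIC))
E
```

```text
(no output)
```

View pics/top0b.png

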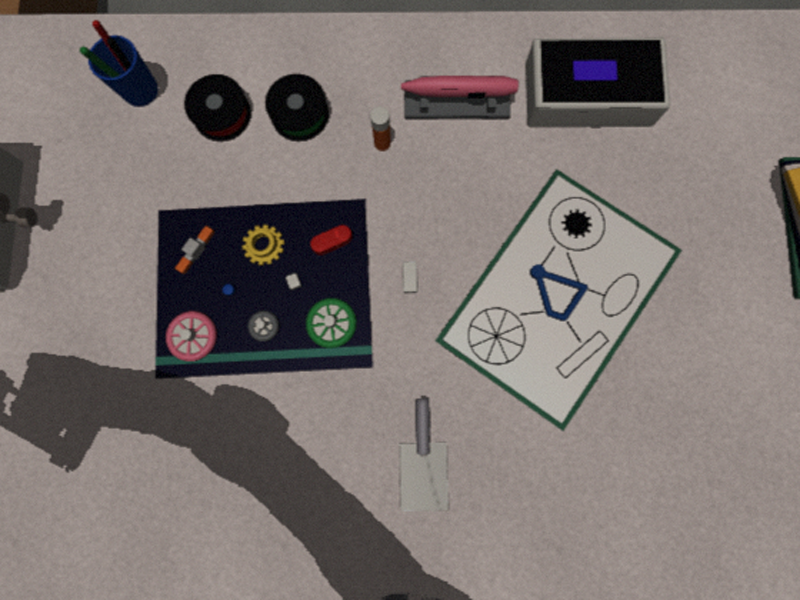

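View pics/scene0b.png

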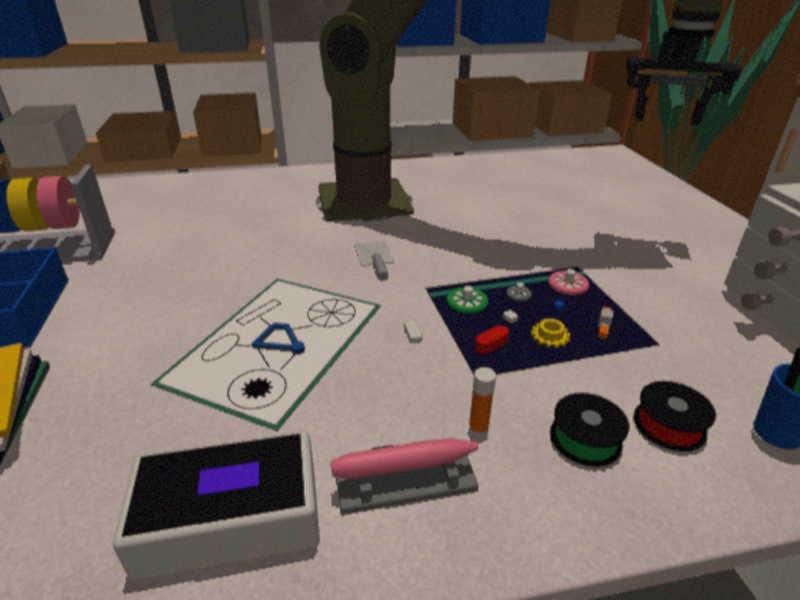

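```bash
cat > h.py <<'E'
import numpy as np, cv2
from rig import robot, eyes
def rays(c,uv):
    uv=np.atleast_2d(uv).astype(float); f=210/np.tan(np.radians(c["fovy"]/2))
    d=np.c_[(uv[:,0]-c["cx"])/f,-(uv[:,1]-c["cy"])/f,-np.ones(len(uv))]
    return c["extrinsics"][:3,3], d@c["extrinsics"][:3,:3].T
def p2w(c,uv,z):
    o,d=rays(c,uv); return o+d*((z-o[2])/d[:,2])[:,None]
def w2p(c,P):
    E=np.linalg.inv(c["extrinsics"]); q=np.atleast_2d(P)@E[:3,:3].T+E[:3,3]; f=210/np.tan(np.radians(c["fovy"]/2))
    return np.c_[c["cx"]-f*q[:,0]/q[:,2], c["cy"]+f*q[:,1]/q[:,2]]
def ortho(c,x0,x1,y0,y1,z,s):
    """top-down map: image right = -y, up = +x, s px per m; px=(y1-y)*s, py=(x1-x)*s"""
    dst=np.float32([[0,0],[(y1-y0)*s,0],[(y1-y0)*s,(x1-x0)*s],[0,(x1-x0)*s]])
    src=w2p(c,[[x1,y1,z],[x1,y0,z],[x0,y0,z],[x0,y1,z]]).astype(np.float32)
    M=cv2.getPerspectiveTransform(src,dst)
    return cv2.warpPerspective(c["img"],M,(int((y1-y0)*s),int((x1-x0)*s)),flags=cv2.INTER_CUBIC)
E
python3 - <<'E'
from h import *
t=eyes.capture("top"); s=eyes.capture("scene")
k=.7
for n,uv in dict(foldTL=(159,210),foldTR=(365,199),foldBR=(372,366),foldBL=(156,377),pageT=(558,171),pageR=(680,250),pageB=(562,428),pageL=(438,341)).items():
    print(n,p2w(t,np.array(uv)*k,.002)[0].round(4))
for n,uv in dict(foldBL=(577,268),foldBR=(428,290),foldTR=(475,370),foldTL=(657,343),pageB=(280,280),pageL=(380,305),pageT=(277,427),pageR=(154,384)).items():
    print("scene",n,p2w(s,np.array(uv)*k,.002)[0].round(4))
cv2.imwrite("pics/fold.png",ortho(t,.30,.62,-.02,.32,.012,2000)[:,:,::-1][:, :])
for c,n in((t,"pt"),(s,"ps")): cv2.imwrite(f"pics/{n}.png",ortho(c,.24,.56,-.36,-.02,.002,1800)[:,:,::-1])
E
```

```text
foldTL [0.6457 0.3732 0.002 ]
foldTR [0.6626 0.0656 0.002 ]
foldBR [0.4158 0.052  0.002 ]
foldBL [0.3986 0.3588 0.002 ]
pageT [ 0.7058 -0.2211  0.002 ]
pageR [ 0.585  -0.3914  0.002 ]
pageB [ 0.3321 -0.2114  0.002 ]
pageL [ 0.4516 -0.0414  0.002 ]
scene foldBL [0.4042 0.3574 0.002 ]
scene foldBR [0.4248 0.0556 0.002 ]
scene foldTR [0.6492 0.0712 0.002 ]
scene foldTL [0.6438 0.3736 0.002 ]
scene pageB [ 0.339  -0.2056  0.002 ]
scene pageL [ 0.4553 -0.0376  0.002 ]
scene pageT [ 0.7057 -0.2169  0.002 ]
scene pageR [ 0.5889 -0.387   0.002 ]
```

```bash
python3 - <<'E'
from h import *
t=eyes.capture("top"); s=eyes.capture("scene")
for c,n in((t,"t"),(s,"s")):
    cv2.imwrite(f"pics/f{n}.png",ortho(c,.39,.67,.04,.38,.014,2000)[:,:,::-1])
    cv2.imwrite(f"pics/p{n}.png",ortho(c,.32,.72,-.40,-.03,.002,1500)[:,:,::-1])
E
```

```text
(no output)
```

View pics/ft.png

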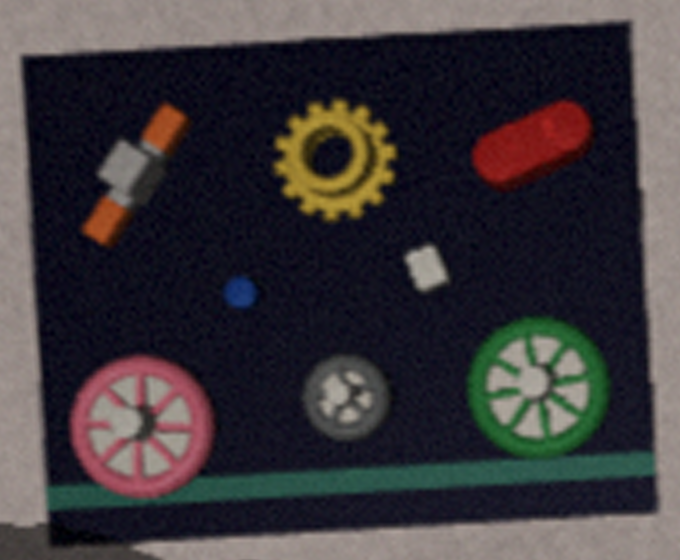

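View pics/pt.png

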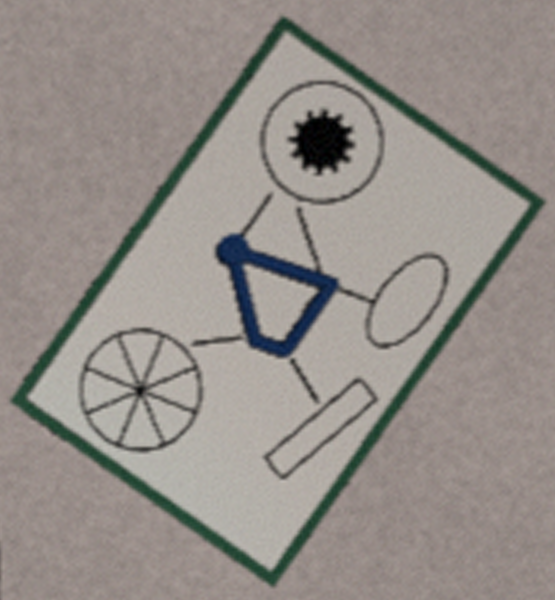

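View pics/ps.png

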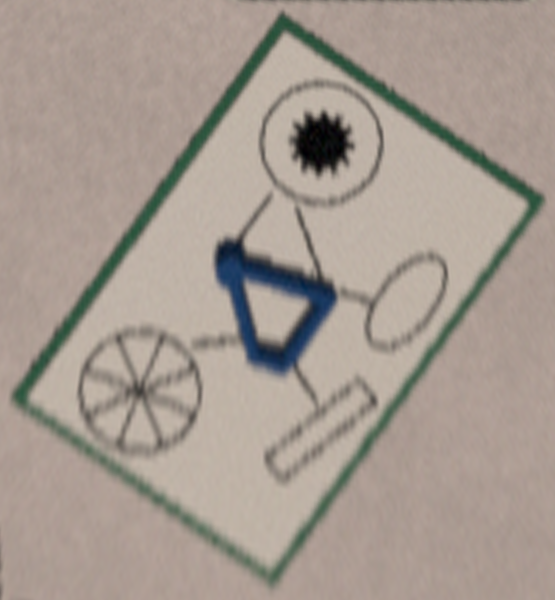

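```bash
cat > fit.py <<'E'
from h import *
from scipy.optimize import minimize
def ring(r,zs): a=np.linspace(0,2*np.pi,48,endpoint=False); return np.array([[r*np.cos(t),r*np.sin(t),z] for z in zs for t in a])
def box(l,w,zs): return np.array([[i*l/2,j*w/2,z] for i in(-1,1) for j in(-1,1) for z in zs])
MODEL=dict(green=ring(.036,(0,.012)),pink=ring(.036,(0,.012)),cog=np.r_[ring(.0295,(0,.005)),ring(.02,(.02,))],
 saddle=np.r_[ring(.013,(0,.022))+[.018,0,0],ring(.013,(0,.022))-[.018,0,0]],bar=box(.076,.012,(0,.012)))
HSV=dict(green=((55,110,40),(80,255,255)),pink=((165,70,90),(179,200,255)),cog=((20,110,70),(32,255,255)),saddle=((0,180,70),(5,255,255)),bar=((6,130,90),(16,255,255)))
def mask(c,n,roi):
    m=cv2.inRange(cv2.cvtColor(c["img"],cv2.COLOR_RGB2HSV),*HSV[n])
    if n=="saddle": m|=cv2.inRange(cv2.cvtColor(c["img"],cv2.COLOR_RGB2HSV),(175,180,70),(179,255,255))
    ok=np.zeros_like(m); cv2.circle(ok,tuple(int(v) for v in w2p(c,roi)[0]),45,255,-1); m&=ok
    k,lab,st,_=cv2.connectedComponentsWithStats(m)
    return np.isin(lab,[i for i in range(1,k) if st[i,4]>=8])
def fit(c,n,x0,zb=.002):
    m=mask(c,n,[x0[0],x0[1],zb]); v,u=np.nonzero(m)
    H=cv2.convexHull(np.float32(np.r_[np.c_[u-.4,v-.4],np.c_[u+.4,v+.4],np.c_[u+.4,v-.4],np.c_[u-.4,v+.4]]))
    def cost(q):
        a=q[2]; R=np.array([[np.cos(a),-np.sin(a),0],[np.sin(a),np.cos(a),0],[0,0,1]])
        h=cv2.convexHull(w2p(c,MODEL[n]@R.T+[q[0],q[1],zb]).astype(np.float32)); I=cv2.intersectConvexConvex(h,H)[0]
        return 1-I/(cv2.contourArea(h)+cv2.contourArea(H)-I)
    x0=np.array(x0,float); S=np.vstack([x0,x0+[.008,0,0],x0+[0,.008,0],x0+[0,0,.2]])
    r=minimize(cost,x0,method="Nelder-Mead",options=dict(initial_simplex=S,xatol=1e-4,fatol=1e-4)); return r.x,1-r.fun,int(m.sum())
E
python3 - <<'E'
from fit import *
for cam in("top","scene"):
    c=eyes.capture(cam)
    for n,x0 in dict(green=(.476,.111,0),pink=(.457,.309,0),cog=(.592,.214,0),saddle=(.60,.115,-1.1),bar=(.585,.315,-.5)).items():
        x,i,k=fit(c,n,x0); print(cam,n,x[:2].round(4),np.degrees(x[2]).round(1),"iou",round(i,3),k)
E
```

```text
top green [0.4767 0.1115] 4.0 iou 0.977 509
top pink [0.4572 0.3108] 3.6 iou 0.921 573
top cog [0.592  0.2154] -2.0 iou 0.934 482
top saddle [0.5972 0.1134] -67.2 iou 0.808 324
top bar [0.5839 0.3148] -32.5 iou 0.882 126
scene green [0.4743 0.1133] 8.7 iou 0.946 236
scene pink [0.4509 0.3153] 7.3 iou 0.869 219
scene cog [0.5916 0.2154] 6.7 iou 0.953 405
scene saddle [0.5935 0.1154] -61.6 iou 0.896 305
scene bar [0.5801 0.3167] -32.1 iou 0.901 54
```

>>> jog_arm([
  [[0.012,-0.028,0.034],0],
  [[0.012,-0.028,0.034],0],
  [[0.012,-0.028,0.034],0],
  [[0.012,-0.028,0.034],0],
  [[0.012,-0.028,0.034],0],
  [[0.012,-0.028,0.034],0],
  [[0.012,-0.028,0.034],0],
  [[0.012,-0.028,0.034],0],
  [[0.012,-0.028,0.034],0],
  [[0.012,-0.028,0.034],0],
], jaw=0.45, squeeze=20)

```text
time: 1.4
ee_pos: [0.4646, 0.1569, 0.1134]
tool_rot: [[0.005, 0.433, 0.901], [0.018, 0.901, -0.433], [-1.0, 0.018, -0.003]]
ft_force: [0.3, 0.1, 0.7]
finger_gap: 0.0399
```

```bash
cat > go.py <<'E'
import sys; from h import *
a=[float(v) for v in sys.argv[1:]]
s=robot.read_state(); R=s["tool_rot"]; p=s["ee_pos"]
phi=np.degrees(np.arctan2(R[1,1],R[0,1]))
print("t",round(s["time"],2),"p",p.round(4),"phi",phi.round(1),"gap",round(s["finger_gap"],4),"F",s["ft_force"].round(1))
if len(a)>3:
    turn=-((a[3]-phi+90)%180-90)
    # shift expressed with tool axes after the turn and before
    f=np.radians(phi-turn); R2=np.c_[[0,0,-1],[np.cos(f),np.sin(f),0],[np.sin(f),-np.cos(f),0]]
    print("turn",turn.round(1),"shift now",(R.T@(np.array(a[:3])-p)).round(4),"after turn",(R2.T@(np.array(a[:3])-p)).round(4))
E
python3 go.py .476 .1115 .1 63.4
```

```text
t 1.4 p [0.4646 0.1569 0.1134] phi 64.3 gap 0.0399 F [0.3 0.1 0.7]
turn 0.9 shift now [ 0.0126 -0.0362  0.03  ] after turn [ 0.0134 -0.0355  0.0305]
```

>>> jog_arm([
  [[0.006,-0.018,0.015],0.5],
  [[0.006,-0.018,0.015],0.5],
  [[0,0,0],0],
  [[0,0,0],0],
])

```text
time: 1.8
ee_pos: [0.4792, 0.1014, 0.0988]
tool_rot: [[0.005, 0.462, 0.887], [0.013, 0.887, -0.462], [-1.0, 0.014, -0.001]]
ft_force: [-0.1, 0.4, 0.2]
finger_gap: 0.0397
```

```bash
python3 go.py .476 .1115 .017 63.4
```

```text
t 1.8 p [0.4792 0.1014 0.0988] phi 62.5 gap 0.0397 F [-0.1  0.4  0.2]
turn -0.9 shift now [ 0.0819  0.0063 -0.0074] after turn [ 0.0818  0.0076 -0.0073]
```

>>> jog_arm([
  [[0.015,0.003,-0.004],0],
  [[0.02,0.003,-0.004],0],
  [[0.02,0,0],0],
  [[0.01,0,0],0],
  [[0,0,0],0],
  [[0,0,0],0],
])

```text
time: 2.4
ee_pos: [0.4768, 0.1217, 0.0347]
tool_rot: [[0.012, 0.452, 0.892], [0.021, 0.892, -0.452], [-1.0, 0.024, 0.001]]
ft_force: [0.4, 0.7, 0.9]
finger_gap: 0.0399
```

```bash
python3 go.py .476 .1115 .017 63.4; python3 - <<'E'
from h import *
t=eyes.capture("top");s=eyes.capture("scene")
a=cv2.resize(t["img"][190:290,170:290],None,fx=3.3,fy=3.3);b=cv2.resize(s["img"][130:260,260:400],None,fx=2.85,fy=2.85)
h=min(a.shape[0],b.shape[0]);cv2.imwrite("pics/g1.png",np.hstack([a[:h],b[:h]])[:,:,::-1])
E
```

```text
t 2.4 p [0.4768 0.1217 0.0347] phi 63.1 gap 0.0399 F [0.4 0.7 0.9]
turn -0.3 shift now [ 0.0175 -0.0099  0.0038] after turn [ 0.0177 -0.0095  0.0038]
```

View pics/g1.png

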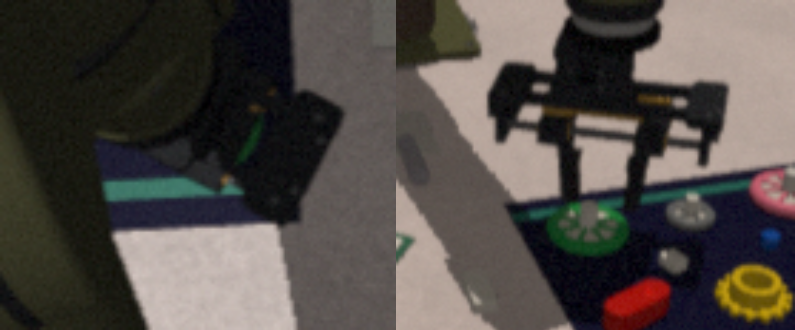

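>>> jog_arm([
  [[0,-0.007,0.003],0],
  [[0,0,0],0],
  [[0,0,0],0],
])

```text
time: 2.8
ee_pos: [0.4776, 0.1127, 0.0365]
tool_rot: [[0.016, 0.454, 0.891], [0.022, 0.891, -0.454], [-1.0, 0.027, 0.004]]
ft_force: [1.0, -0.1, 0.3]
finger_gap: 0.0394
```

```bash
python3 go.py .476 .1115 .017 63.4
```

```text
t 2.8 p [0.4776 0.1127 0.0365] phi 63.0 gap 0.0394 F [ 1.  -0.1  0.3]
turn -0.4 shift now [ 0.0194 -0.0024 -0.001 ] after turn [ 0.0195 -0.0018 -0.0009]
```

>>> jog_arm([
  [[0.007,-0.001,0],0],
  [[0.007,0,0],0],
  [[0.002,0,0],0],
  [[0,0,0],0],
])

```text
time: 3.2
ee_pos: [0.4776, 0.1117, 0.0192]
tool_rot: [[0.016, 0.455, 0.891], [0.022, 0.89, -0.455], [-1.0, 0.027, 0.004]]
ft_force: [-1.5, -0.1, -0.5]
finger_gap: 0.0397
```

>>> jog_arm([
  [[0,0,0],0],
  [[0,0,0],0],
  [[0,0,0],0],
  [[0,0,0],0],
  [[0,0,0],0],
], jaw=0, squeeze=20)

```text
time: 3.7
ee_pos: [0.4775, 0.112, 0.0191]
tool_rot: [[0.016, 0.454, 0.891], [0.022, 0.89, -0.454], [-1.0, 0.027, 0.004]]
ft_force: [0.5, -0.4, -0.8]
finger_gap: 0.0153
```

```bash
python3 go.py .6253 -.2447 .08 63.4
```

```text
t 3.7 p [0.4775 0.112  0.0191] phi 63.0 gap 0.0153 F [ 0.5 -0.4 -0.8]
turn -0.4 shift now [-0.0664 -0.2488  0.294 ] after turn [-0.0609 -0.2527  0.2919]
```

>>> jog_arm([
  [[-0.02,0,0],0],
  [[-0.025,0,0],0],
  [[-0.02,-0.01,0.012],0],
  [[0,-0.022,0.026],0],
  [[0,-0.029,0.034],0],
  [[0,-0.029,0.034],0],
  [[0,-0.029,0.034],0],
  [[0,-0.029,0.034],0],
  [[0,-0.029,0.034],0],
  [[0,-0.029,0.034],0],
])

```text
time: 4.7
ee_pos: [0.6034, -0.183, 0.0822]
tool_rot: [[0.015, 0.438, 0.899], [0.028, 0.898, -0.438], [-1.0, 0.032, 0.001]]
ft_force: [0.7, -0.0, 0.3]
finger_gap: 0.0151
```

```bash
python3 go.py .6253 -.2447 .08 63.4
```

```text
t 4.7 p [ 0.6034 -0.183   0.0822] phi 64.0 gap 0.0151 F [ 0.7 -0.   0.3]
turn 0.6 shift now [ 0.0008 -0.0459  0.0468] after turn [ 0.0022 -0.0454  0.0473]
```

>>> jog_arm([
  [[0,-0.02,0.02],0],
  [[0,-0.012,0.012],0],
  [[0,-0.005,0.006],0],
  [[0,0,0],0],
  [[0,0,0],0],
])

```text
time: 5.2
ee_pos: [0.6203, -0.2451, 0.0796]
tool_rot: [[0.015, 0.45, 0.893], [0.023, 0.893, -0.45], [-1.0, 0.027, 0.003]]
ft_force: [-0.6, 0.5, -0.5]
finger_gap: 0.0149
```

```bash
python3 go.py .6253 -.2447 .021 63.4
```

```text
t 5.2 p [ 0.6203 -0.2451  0.0796] phi 63.3 gap 0.0149 F [-0.6  0.5 -0.5]
turn -0.1 shift now [0.0586 0.0011 0.0041] after turn [0.0586 0.0026 0.0043]
```

>>> jog_arm([
  [[0.012,0.001,0.002],0],
  [[0.016,0,0.002],0],
  [[0.014,0,0],0],
  [[0.008,0,0],0],
  [[0.002,0,0],0],
  [[0,0,0],0],
  [[0,0,0],0],
])

```text
time: 5.9
ee_pos: [0.6243, -0.2374, 0.0214]
tool_rot: [[0.01, 0.442, 0.897], [0.027, 0.896, -0.442], [-1.0, 0.029, -0.003]]
ft_force: [0.2, -0.8, -0.6]
finger_gap: 0.0152
```

```bash
python3 go.py .6253 -.2447 .0195 63.4
```

```text
t 5.9 p [ 0.6243 -0.2374  0.0214] phi 63.7 gap 0.0152 F [ 0.2 -0.8 -0.6]
turn 0.3 shift now [ 0.0018 -0.0062  0.0041] after turn [ 0.0019 -0.0061  0.0042]
```

>>> jog_arm([
  [[0,-0.005,0.0035],0],
  [[0,0,0],0],
  [[0,0,0],0],
])

```text
time: 6.2
ee_pos: [0.6261, -0.2448, 0.0226]
tool_rot: [[0.012, 0.443, 0.897], [0.026, 0.896, -0.443], [-1.0, 0.029, -0.001]]
ft_force: [0.2, 0.5, -0.7]
finger_gap: 0.0148
```

```bash
python3 go.py .6253 -.2447 .0195 63.4
```

```text
t 6.2 p [ 0.6261 -0.2448  0.0226] phi 63.7 gap 0.0148 F [ 0.2  0.5 -0.7]
turn 0.3 shift now [ 0.0031 -0.0004 -0.0008] after turn [ 0.0031 -0.0003 -0.0008]
```

>>> jog_arm([
  [[0.003,0,0],0],
  [[0,0,0],0],
  [[0,0,0],0],
])

```text
time: 6.5
ee_pos: [0.6265, -0.2453, 0.0201]
tool_rot: [[0.013, 0.443, 0.896], [0.026, 0.896, -0.444], [-1.0, 0.029, 0.001]]
ft_force: [-0.4, 0.1, -1.1]
finger_gap: 0.0154
```

>>> jog_arm([
  [[0,0,0],0],
  [[0,0,0],0],
  [[0,0,0],0],
  [[0,0,0],0],
  [[-0.01,0,0],0],
  [[-0.025,0,0],0],
  [[-0.03,0,0],0],
  [[-0.01,0,0],0],
], jaw=0.45)

```text
time: 7.3
ee_pos: [0.6246, -0.2463, 0.0972]
tool_rot: [[0.01, 0.442, 0.897], [0.027, 0.896, -0.443], [-1.0, 0.029, -0.003]]
ft_force: [0.4, -0.1, -0.4]
finger_gap: 0.0397
```

```bash
python3 go.py .457 .310 .08 63.4
```

```text
t 7.3 p [ 0.6246 -0.2463  0.0972] phi 63.7 gap 0.0397 F [ 0.4 -0.1 -0.4]
turn 0.3 shift now [ 0.0306  0.424  -0.3964] after turn [ 0.0172  0.4224 -0.3989]
```

>>> jog_arm([
  [[0,0.015,-0.014],0],
  [[0,0.026,-0.024],0],
  [[0.001,0.034,-0.032],0],
  [[0.001,0.034,-0.032],0],
  [[0.001,0.034,-0.032],0],
  [[0.001,0.034,-0.032],0],
  [[0.001,0.034,-0.032],0],
  [[0.001,0.034,-0.032],0],
  [[0.001,0.034,-0.032],0],
  [[0.001,0.034,-0.032],0],
])

```text
time: 8.3
ee_pos: [0.5033, 0.168, 0.0986]
tool_rot: [[0.023, 0.46, 0.887], [0.02, 0.887, -0.461], [-1.0, 0.028, 0.011]]
ft_force: [0.9, -0.6, 0.7]
finger_gap: 0.0397
```

```bash
python3 go.py .457 .310 .08 63.4
```

```text
t 8.3 p [0.5033 0.168  0.0986] phi 62.6 gap 0.0397 F [ 0.9 -0.6  0.7]
turn -0.8 shift now [ 0.0205  0.1041 -0.1067] after turn [ 0.0186  0.1062 -0.105 ]
```

>>> jog_arm([
  [[0.003,0.032,-0.033],0],
  [[0.003,0.028,-0.029],0],
  [[0.003,0.016,-0.016],0],
  [[0.002,0.007,-0.007],0],
  [[0,0,0],0],
  [[0,0,0],0],
])

```text
time: 8.9
ee_pos: [0.4611, 0.2945, 0.0893]
tool_rot: [[0.023, 0.449, 0.893], [0.027, 0.893, -0.449], [-0.999, 0.034, 0.008]]
ft_force: [0.5, -0.2, 0.2]
finger_gap: 0.0395
```

```bash
python3 go.py .457 .310 .04 63.4
```

```text
t 8.9 p [0.4611 0.2945 0.0893] phi 63.3 gap 0.0395 F [ 0.5 -0.2  0.2]
turn -0.1 shift now [ 0.0496  0.0103 -0.011 ] after turn [ 0.0493  0.012  -0.0106]
```

>>> jog_arm([
  [[0.01,0.005,-0.006],0],
  [[0.016,0.002,-0.004],0],
  [[0.014,0,0],0],
  [[0.006,0,0],0],
  [[0,0,0],0],
  [[0,0,0],0],
])

```text
time: 9.5
ee_pos: [0.4603, 0.2987, 0.0405]
tool_rot: [[0.025, 0.461, 0.887], [0.022, 0.887, -0.462], [-0.999, 0.031, 0.012]]
ft_force: [0.3, -0.5, 1.0]
finger_gap: 0.0398
```

```bash
python3 go.py .457 .310 .019 63.4
```

```text
t 9.5 p [0.4603 0.2987 0.0405] phi 62.5 gap 0.0398 F [ 0.3 -0.5  1. ]
turn -0.9 shift now [ 0.0216  0.0078 -0.0084] after turn [ 0.0215  0.0086 -0.008 ]
```

>>> jog_arm([
  [[0,0.006,-0.006],-0.5],
  [[0,0,0],0],
  [[0,0,0],0],
])

```text
time: 9.8
ee_pos: [0.4585, 0.3075, 0.0418]
tool_rot: [[0.026, 0.454, 0.891], [0.023, 0.891, -0.454], [-0.999, 0.032, 0.013]]
ft_force: [0.1, -0.2, -0.0]
finger_gap: 0.0396
```

```bash
python3 go.py .457 .310 .019 63.4
```

```text
t 9.8 p [0.4585 0.3075 0.0418] phi 63.0 gap 0.0396 F [ 0.1 -0.2 -0. ]
turn -0.4 shift now [ 0.0228  0.0008 -0.0028] after turn [ 0.0228  0.0016 -0.0025]
```

>>> jog_arm([
  [[0.008,0.001,-0.002],0],
  [[0.008,0,0],0],
  [[0.003,0,0],0],
  [[0,0,0],0],
])

```text
time: 10.2
ee_pos: [0.4576, 0.3104, 0.0216]
tool_rot: [[0.027, 0.453, 0.891], [0.024, 0.891, -0.454], [-0.999, 0.033, 0.013]]
ft_force: [0.7, -0.7, -0.6]
finger_gap: 0.0397
```

>>> jog_arm([
  [[0,0,0],0],
  [[0,0,0],0],
  [[0,0,0],0],
  [[0,0,0],0],
  [[0,0,0],0],
], jaw=0)

```text
time: 10.7
ee_pos: [0.4577, 0.31, 0.0215]
tool_rot: [[0.027, 0.453, 0.891], [0.023, 0.891, -0.454], [-0.999, 0.033, 0.013]]
ft_force: [0.5, -0.2, -0.8]
finger_gap: 0.0153
```

```bash
python3 go.py .460 -.1237 .09 63.4
```

```text
t 10.7 p [0.4577 0.31   0.0215] phi 63.0 gap 0.0153 F [ 0.5 -0.2 -0.8]
turn -0.4 shift now [-0.0785 -0.383   0.1999] after turn [-0.0685 -0.3868  0.1963]
```

>>> jog_arm([
  [[-0.02,0,0],0],
  [[-0.03,0,0],0],
  [[-0.025,0,0],0],
  [[-0.005,-0.015,0.008],0],
  [[0,-0.028,0.014],0],
  [[0,-0.036,0.019],0],
  [[0,-0.036,0.019],0],
  [[0,-0.036,0.019],0],
  [[0,-0.036,0.019],0],
  [[0,-0.036,0.019],0],
])

```text
time: 11.7
ee_pos: [0.4558, 0.0479, 0.0943]
tool_rot: [[0.023, 0.446, 0.895], [0.026, 0.894, -0.446], [-0.999, 0.033, 0.009]]
ft_force: [0.8, -0.9, -0.8]
finger_gap: 0.0148
```

```bash
python3 go.py .460 -.1237 .09 63.4
```

```text
t 11.7 p [0.4558 0.0479 0.0943] phi 63.5 gap 0.0148 F [ 0.8 -0.9 -0.8]
turn 0.1 shift now [ 0.     -0.1517  0.0803] after turn [ 0.0043 -0.1515  0.0805]
```

>>> jog_arm([
  [[0,-0.036,0.019],0],
  [[0,-0.036,0.019],0],
  [[0,-0.03,0.016],0],
  [[0,-0.018,0.01],0],
  [[0,-0.006,0.003],0],
  [[0,0,0],0],
  [[0,0,0],0],
])

```text
time: 12.4
ee_pos: [0.4482, -0.1135, 0.0861]
tool_rot: [[0.009, 0.462, 0.887], [0.021, 0.887, -0.462], [-1.0, 0.023, -0.002]]
ft_force: [0.0, 0.0, -1.0]
finger_gap: 0.0147
```

```bash
python3 go.py .460 -.1237 .024 63.4
```

```text
t 12.4 p [ 0.4482 -0.1135  0.0861] phi 62.5 gap 0.0147 F [ 0.  0. -1.]
turn -0.9 shift now [ 0.062  -0.005   0.0153] after turn [ 0.0621 -0.0038  0.0151]
```

>>> jog_arm([
  [[0.01,-0.002,0.008],0],
  [[0.018,-0.002,0.006],0],
  [[0.016,0,0],0],
  [[0.01,0,0],0],
  [[0.002,0,0],0],
  [[0,0,0],0],
  [[0,0,0],0],
])

```text
time: 13.1
ee_pos: [0.4641, -0.1137, 0.0257]
tool_rot: [[0.012, 0.447, 0.894], [0.026, 0.894, -0.447], [-1.0, 0.029, -0.001]]
ft_force: [0.1, 0.6, 0.2]
finger_gap: 0.015
```

```bash
python3 go.py .460 -.1237 .022 63.4
```

```text
t 13.1 p [ 0.4641 -0.1137  0.0257] phi 63.4 gap 0.015 F [0.1 0.6 0.2]
turn 0.0 shift now [ 0.0034 -0.0108  0.0008] after turn [ 0.0037 -0.0107  0.0008]
```

>>> jog_arm([
  [[0,-0.008,0.001],0],
  [[0,0,0],0],
  [[0,0,0],0],
])

```text
time: 13.4
ee_pos: [0.4619, -0.122, 0.0265]
tool_rot: [[0.014, 0.447, 0.895], [0.026, 0.894, -0.447], [-1.0, 0.03, 0.001]]
ft_force: [-0.4, -0.6, -0.8]
finger_gap: 0.0152
```

```bash
python3 go.py .460 -.1237 .022 63.4
```

```text
t 13.4 p [ 0.4619 -0.122   0.0265] phi 63.5 gap 0.0152 F [-0.4 -0.6 -0.8]
turn 0.1 shift now [ 0.0044 -0.0025 -0.0009] after turn [ 0.0045 -0.0024 -0.0009]
```

>>> jog_arm([
  [[0.0025,-0.002,-0.001],0],
  [[0.0015,0,0],0],
  [[0,0,0],0],
])

```text
time: 13.7
ee_pos: [0.4601, -0.1239, 0.0227]
tool_rot: [[0.015, 0.448, 0.894], [0.026, 0.894, -0.448], [-1.0, 0.03, 0.002]]
ft_force: [-0.4, 0.3, -1.3]
finger_gap: 0.0149
```

>>> jog_arm([
  [[0,0,0],0],
  [[0,0,0],0],
  [[0,0,0],0],
  [[0,0,0],0],
  [[-0.01,0,0],0],
  [[-0.025,0,0],0],
  [[-0.03,0,0],0],
  [[-0.015,0,0],0],
], jaw=0.45)

```text
time: 14.5
ee_pos: [0.4576, -0.1249, 0.1032]
tool_rot: [[0.01, 0.445, 0.895], [0.026, 0.895, -0.445], [-1.0, 0.028, -0.003]]
ft_force: [-0.5, 0.0, 1.0]
finger_gap: 0.0397
```

```bash
python3 go.py .596 .114 .09 25
```

```text
t 14.5 p [ 0.4576 -0.1249  0.1032] phi 63.5 gap 0.0397 F [-0.5  0.   1. ]
turn 38.5 shift now [0.0207 0.275  0.0175] after turn [ 0.0132  0.2264 -0.158 ]
```

>>> jog_arm([
  [[0,0.012,0],4],
  [[0,0.024,0],7],
  [[0,0.03,-0.005],7.5],
  [[0,0.03,-0.01],7.5],
  [[0,0.03,-0.014],7],
  [[0,0.03,-0.018],4],
  [[0,0.03,-0.022],0],
  [[0,0.02,-0.015],0],
  [[0,0,0],0],
  [[0,0,0],0],
], jaw=0.55)

```text
time: 15.5
ee_pos: [0.5702, 0.0802, 0.112]
tool_rot: [[0.012, 0.909, 0.417], [0.025, 0.416, -0.909], [-1.0, 0.021, -0.017]]
ft_force: [0.2, -0.2, -0.2]
finger_gap: 0.0486
```

```bash
python3 go.py .596 .114 .09 25; python3 - <<'E'
from fit import *
for cam,z in(("top",.002),("scene",.002)):
    c=eyes.capture(cam)
    for n,x0 in dict(green=(.625,-.245,0),pink=(.46,-.124,0),saddle=(.596,.114,-1.1),bar=(.583,.3155,-.5)).items():
        x,i,k=fit(c,n,x0); print(cam,n,x[:2].round(4),np.degrees(x[2]).round(1),"iou",round(i,3),k)
    cv2.imwrite(f"pics/v_{cam}.png",cv2.resize(c["img"],(800,600),interpolation=cv2.INTER_CUBIC)[:,:,::-1])
E
```

```text
t 15.5 p [0.5702 0.0802 0.112 ] phi 24.6 gap 0.0486 F [ 0.2 -0.2 -0.2]
turn -0.4 shift now [ 0.0231  0.0371 -0.0196] after turn [ 0.022   0.0377 -0.0198]Traceback (most recent call last):
  File "<stdin>", line 5, in <module>
  File "fit.py", line 22, in fit
    r=minimize(cost,x0,method="Nelder-Mead",options=dict(initial_simplex=S,xatol=1e-4,fatol=1e-4)); return r.x,1-r.fun,int(m.sum())
    res = _minimize_neldermead(fun, x0, args, callback, bounds=bounds,
                               **options)
    fsim[k] = func(sim[k])
              ~~~~^^^^^^^^
    fx = function(np.copy(x), *(wrapper_args + args))
  File "fit.py", line 19, in cost
    h=cv2.convexHull(w2p(c,MODEL[n]@R.T+[q[0],q[1],zb]).astype(np.float32)); I=cv2.intersectConvexConvex(h,H)[0]
                                                                               ~~~~~~~~~~~~~~~~~~~~~~~~~^^^^^
cv2.error: OpenCV(4.12.0) /io/opencv/modules/imgproc/src/geometry.cpp:503: error: (-215:Assertion failed) p2.depth() == CV_32S || p2.depth() == CV_32F in function 'intersectConvexConvex'
```

```bash
python3 - <<'E'
from fit import *
for cam in("top","scene"):
    c=eyes.capture(cam)
    cv2.imwrite(f"pics/v_{cam}.png",cv2.resize(c["img"],(800,600),interpolation=cv2.INTER_CUBIC)[:,:,::-1])
    for n,x0 in dict(green=(.625,-.245,0),pink=(.46,-.124,0),saddle=(.596,.114,-1.1)).items():
      try:
        x,i,k=fit(c,n,x0); print(cam,n,x[:2].round(4),np.degrees(x[2]).round(1),"iou",round(i,3),k)
      except cv2.error: print(cam,n,"none")
E
```

```text
top green none
top pink none
top saddle none
scene green [ 0.6593 -0.2264] -42.1 iou 0.569 374
scene pink [ 0.4544 -0.123 ] 11.0 iou 0.883 287
scene saddle [0.5955 0.1148] -61.7 iou 0.93 317
```

View pics/v_scene.png

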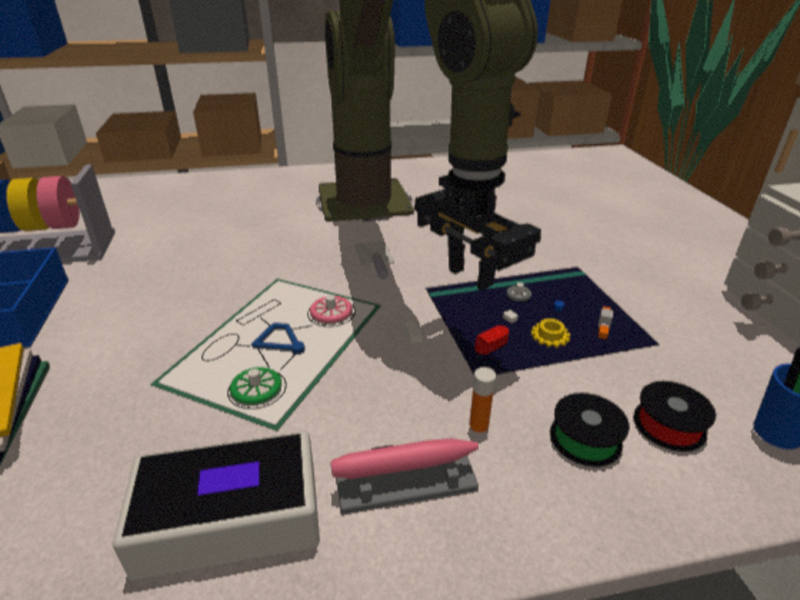

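>>> jog_arm([
  [[0.01,0.014,-0.008],-0.5],
  [[0.018,0.014,-0.008],-0.5],
  [[0.02,0.004,-0.002],0],
  [[0.014,0,0],0],
  [[0,0,0],0],
  [[0,0,0],0],
])

```text
time: 16.25
ee_pos: [0.5938, 0.1073, 0.0469]
tool_rot: [[0.011, 0.905, 0.426], [0.022, 0.425, -0.905], [-1.0, 0.02, -0.015]]
ft_force: [-0.4, 0.2, 0.4]
finger_gap: 0.0487
```

```bash
python3 go.py .596 .1145 .035 26
```

```text
t 16.25 p [0.5938 0.1073 0.0469] phi 25.2 gap 0.0487 F [-0.4  0.2  0.4]
turn -0.8 shift now [ 0.0121  0.0048 -0.0054] after turn [ 0.0119  0.0051 -0.0055]
```

>>> jog_arm([
  [[0.006,0.005,-0.006],0],
  [[0.012,0,0],0],
  [[0.012,0,0],0],
  [[0.004,0,0],0],
  [[0,0,0],0],
])

```text
time: 16.75
ee_pos: [0.5971, 0.1157, 0.0117]
tool_rot: [[0.013, 0.905, 0.425], [0.022, 0.424, -0.905], [-1.0, 0.021, -0.014]]
ft_force: [-0.7, 1.0, 0.0]
finger_gap: 0.048
```

```bash
python3 go.py .596 .1145 .009 26
```

```text
t 16.75 p [0.5971 0.1157 0.0117] phi 25.1 gap 0.048 F [-0.7  1.   0. ]
turn -0.9 shift now [ 0.0027 -0.0015  0.0006] after turn [ 0.0027 -0.0015  0.0006]
```

Good; close, then lift.

>>> jog_arm([
  [[0.0025,0,0],0],
  [[0,0,0],0],
  [[0,0,0],0],
  [[0,0,0],0],
  [[0,0,0],0],
  [[0,0,0],0],
], jaw=0)

```text
time: 17.35
ee_pos: [0.5976, 0.1153, 0.0097]
tool_rot: [[0.014, 0.906, 0.424], [0.022, 0.424, -0.906], [-1.0, 0.022, -0.014]]
ft_force: [0.4, -1.0, 0.1]
finger_gap: 0.0258
```

>>> jog_arm([
  [[-0.015,0,0],0],
  [[-0.03,0,0],0],
  [[-0.03,0,0],0],
  [[-0.005,0,0],0],
  [[0,0,0],0],
])

```text
time: 17.85
ee_pos: [0.5963, 0.1133, 0.0953]
tool_rot: [[0.015, 0.905, 0.424], [0.022, 0.424, -0.905], [-1.0, 0.023, -0.014]]
ft_force: [-0.2, -0.4, -0.4]
finger_gap: 0.0258
```

```bash
python3 go.py .5193 -.3013 .09 51.6
```

```text
t 17.85 p [0.5963 0.1133 0.0953] phi 25.1 gap 0.0258 F [-0.2 -0.4 -0.4]
turn -26.5 shift now [-0.0049 -0.2455  0.3429] after turn [ 0.0053 -0.3727  0.1972]
```

>>> jog_arm([
  [[0,-0.01,0.014],-3],
  [[0,-0.018,0.023],-5.5],
  [[0,-0.026,0.028],-6],
  [[0,-0.029,0.025],-6],
  [[0,-0.032,0.022],-5],
  [[0,-0.034,0.018],-1],
  [[0,-0.035,0.018],0],
  [[0,-0.035,0.018],0],
  [[0,-0.035,0.018],0],
  [[0,-0.035,0.018],0],
])

```text
time: 18.85
ee_pos: [0.5332, -0.2405, 0.0777]
tool_rot: [[0.007, 0.592, 0.806], [0.032, 0.805, -0.592], [-0.999, 0.03, -0.014]]
ft_force: [1.6, -0.4, 0.8]
finger_gap: 0.0256
```

```bash
python3 go.py .5193 -.3013 .09 51.6
```

```text
t 18.85 p [ 0.5332 -0.2405  0.0777] phi 53.7 gap 0.0256 F [ 1.6 -0.4  0.8]
turn 2.1 shift now [-0.0144 -0.0568  0.0246] after turn [-0.0123 -0.0563  0.0269]
```

>>> jog_arm([
  [[-0.003,-0.022,0.01],1],
  [[0,-0.014,0.007],1],
  [[0,-0.005,0.002],0],
  [[0,0,0],0],
  [[0,0,0],0],
])

```text
time: 19.35
ee_pos: [0.5171, -0.2936, 0.0743]
tool_rot: [[-0.002, 0.63, 0.777], [0.032, 0.777, -0.629], [-0.999, 0.024, -0.021]]
ft_force: [-1.0, 0.3, -1.2]
finger_gap: 0.0259
```

```bash
python3 go.py .5193 -.3013 .015 51.6
```

```text
t 19.35 p [ 0.5171 -0.2936  0.0743] phi 51.0 gap 0.0259 F [-1.   0.3 -1.2]
turn -0.6 shift now [ 0.059  -0.0059  0.0078] after turn [ 0.0593 -0.0046  0.0065]
```

>>> jog_arm([
  [[0.01,-0.004,0.005],0],
  [[0.018,-0.003,0.003],0],
  [[0.016,0,0],0],
  [[0.01,0,0],0],
  [[0,0,0],0],
  [[0,0,0],0],
])

```text
time: 19.95
ee_pos: [0.5207, -0.2971, 0.0136]
tool_rot: [[-0.003, 0.622, 0.783], [0.036, 0.782, -0.622], [-0.999, 0.026, -0.024]]
ft_force: [0.0, -0.1, -0.7]
finger_gap: 0.0257
```

```bash
python3 go.py .5193 -.3013 .01 51.6
```

```text
t 19.95 p [ 0.5207 -0.2971  0.0136] phi 51.5 gap 0.0257 F [ 0.  -0.1 -0.7]
turn -0.1 shift now [ 0.0035 -0.0042  0.0016] after turn [ 0.0036 -0.0041  0.0015]
```

>>> jog_arm([
  [[0.001,-0.004,0.0015],0],
  [[0.002,0,0],0],
  [[0,0,0],0],
])

```text
time: 20.25
ee_pos: [0.52, -0.3016, 0.0112]
tool_rot: [[-0.001, 0.622, 0.783], [0.035, 0.782, -0.622], [-0.999, 0.027, -0.023]]
ft_force: [-0.5, 0.2, 0.1]
finger_gap: 0.0258
```

>>> jog_arm([
  [[0,0,0],0],
  [[0,0,0],0],
  [[0,0,0],0],
  [[0,0,0],0],
  [[-0.01,0,0],0],
  [[-0.025,0,0],0],
  [[-0.03,0,0],0],
  [[-0.015,0,0],0],
], jaw=0.42)

```text
time: 21.05
ee_pos: [0.5193, -0.3039, 0.0944]
tool_rot: [[-0.003, 0.622, 0.783], [0.036, 0.783, -0.621], [-0.999, 0.026, -0.025]]
ft_force: [-0.4, -0.3, 0.4]
finger_gap: 0.0368
```

```bash
python3 go.py .583 .3155 .09 58
```

```text
t 21.05 p [ 0.5193 -0.3039  0.0944] phi 51.5 gap 0.0368 F [-0.4 -0.3  0.4]
turn -6.5 shift now [ 0.0264  0.5244 -0.3347] after turn [ 0.0044  0.5591 -0.2742]
```

>>> jog_arm([
  [[0,0.012,-0.008],-2],
  [[0,0.025,-0.015],-2.5],
  [[0.001,0.034,-0.018],-2],
  [[0.001,0.036,-0.018],0],
  [[0.001,0.036,-0.018],0],
  [[0.001,0.036,-0.018],0],
  [[0.001,0.036,-0.018],0],
  [[0.001,0.036,-0.018],0],
  [[0.001,0.036,-0.018],0],
  [[0.001,0.036,-0.018],0],
], jaw=0.5)

```text
time: 22.05
ee_pos: [0.548, 0.0732, 0.0986]
tool_rot: [[-0.004, 0.519, 0.855], [0.035, 0.854, -0.519], [-0.999, 0.028, -0.021]]
ft_force: [0.6, 0.2, -0.1]
finger_gap: 0.044
```

```bash
python3 go.py .583 .3155 .09 58
```

```text
t 22.05 p [0.548  0.0732 0.0986] phi 58.7 gap 0.044 F [ 0.6  0.2 -0.1]
turn 0.7 shift now [ 0.0168  0.2249 -0.0956] after turn [ 0.0086  0.224  -0.0987]
```

>>> jog_arm([
  [[0.002,0.036,-0.016],0],
  [[0.002,0.036,-0.016],0],
  [[0.002,0.036,-0.016],0],
  [[0.002,0.036,-0.016],0],
  [[0.001,0.028,-0.012],0],
  [[0,0.016,-0.007],0],
  [[0,0.006,-0.003],0],
  [[0,0,0],0],
  [[0,0,0],0],
])

```text
time: 22.95
ee_pos: [0.5594, 0.3098, 0.0931]
tool_rot: [[-0.017, 0.491, 0.871], [0.041, 0.871, -0.49], [-0.999, 0.027, -0.034]]
ft_force: [1.2, -0.6, 1.0]
finger_gap: 0.0439
```

```bash
python3 go.py .583 .3155 .035 58; python3 - <<'E'
from fit import *
c=eyes.capture("top")
for n,x0 in dict(pink=(.46,-.124,0),cog=(.592,.2154,0),saddle=(.52,-.301,-.67),bar=(.583,.3155,-.56)).items():
  try:
    x,i,k=fit(c,n,x0); print(n,x[:2].round(4),np.degrees(x[2]).round(1),"iou",round(i,3),k)
  except cv2.error: print(n,"none")
cv2.imwrite("pics/pt2.png",ortho(c,.32,.72,-.40,-.03,.002,1500)[:,:,::-1])
E
```

```text
t 22.95 p [0.5594 0.3098 0.0931] phi 60.6 gap 0.0439 F [ 1.2 -0.6  1. ]
turn 2.6 shift now [0.0578 0.015  0.0198] after turn [0.0581 0.0173 0.017 ]
pink [ 0.4581 -0.1229] -0.5 iou 0.955 590
cog [0.5925 0.2147] 3.3 iou 0.957 387
saddle [ 0.5207 -0.303 ] -41.4 iou 0.788 332
bar none
```

View pics/pt2.png

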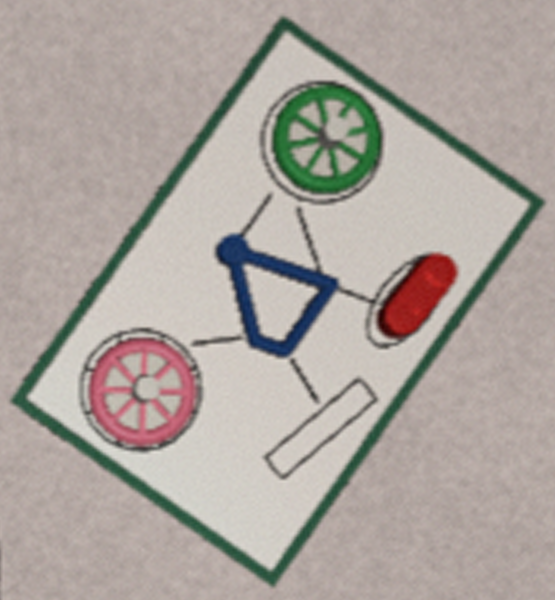

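>>> jog_arm([
  [[0.005,0.007,0.009],1.3],
  [[0.012,0.008,0.008],1.3],
  [[0.014,0,0],0],
  [[0.01,0,0],0],
  [[0,0,0],0],
  [[0,0,0],0],
])

```text
time: 23.6
ee_pos: [0.581, 0.3062, 0.0491]
tool_rot: [[-0.019, 0.537, 0.843], [0.033, 0.843, -0.536], [-0.999, 0.018, -0.034]]
ft_force: [0.5, 0.8, 1.5]
finger_gap: 0.044
```

```bash
python3 go.py .583 .3155 .011 58;  python3 - <<'E'
from h import *
s=eyes.capture("scene"); cv2.imwrite("pics/b1.png",cv2.resize(s["img"][120:260,340:480],(560,560),interpolation=cv2.INTER_CUBIC)[:,:,::-1])
E
```

```text
t 23.6 p [0.581  0.3062 0.0491] phi 57.5 gap 0.044 F [0.5 0.8 1.5]
turn -0.5 shift now [ 0.0384  0.0082 -0.002 ] after turn [ 0.0381  0.0089 -0.0032]
```

View pics/b1.png

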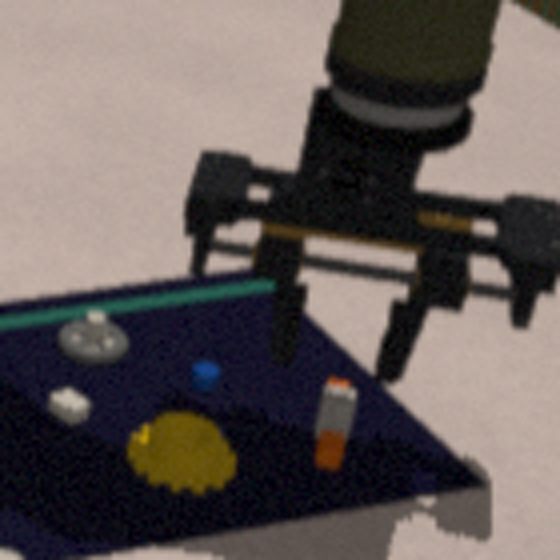

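>>> jog_arm([
  [[0.004,0.007,-0.002],0],
  [[0.008,0,0],0],
  [[0,0,0],0],
  [[0,0,0],0],
])

```text
time: 24.05
ee_pos: [0.583, 0.3154, 0.0377]
tool_rot: [[-0.018, 0.536, 0.844], [0.035, 0.844, -0.535], [-0.999, 0.02, -0.034]]
ft_force: [0.2, -0.3, -0.1]
finger_gap: 0.0439
```

```bash
python3 go.py .583 .3155 .011 58
```

```text
t 24.05 p [0.583  0.3154 0.0377] phi 57.6 gap 0.0439 F [ 0.2 -0.3 -0.1]
turn -0.4 shift now [ 0.0266 -0.0004  0.0009] after turn [ 0.0267  0.0001 -0.    ]
```

>>> jog_arm([
  [[0.009,0,0],0],
  [[0.011,0,0],0],
  [[0.006,0,0],0],
  [[0,0,0],0],
  [[0,0,0],0],
])

```text
time: 24.55
ee_pos: [0.5821, 0.316, 0.0088]
tool_rot: [[-0.019, 0.536, 0.844], [0.034, 0.844, -0.535], [-0.999, 0.019, -0.034]]
ft_force: [0.2, -0.2, 0.4]
finger_gap: 0.0442
```

>>> jog_arm([
  [[0,0,0],0],
  [[0,0,0],0],
  [[0,0,0],0],
  [[0,0,0],0],
  [[0,0,0],0],
], jaw=0)

```text
time: 25.05
ee_pos: [0.5826, 0.3161, 0.0097]
tool_rot: [[-0.018, 0.536, 0.844], [0.035, 0.844, -0.535], [-0.999, 0.02, -0.034]]
ft_force: [-0.4, 0.5, -0.3]
finger_gap: 0.0177
```

>>> jog_arm([
  [[-0.015,0,0],0],
  [[-0.03,0,0],0],
  [[-0.03,0,0],0],
  [[-0.01,0,0],0],
  [[0,0,0],0],
])

```text
time: 25.55
ee_pos: [0.5842, 0.3131, 0.1]
tool_rot: [[-0.018, 0.536, 0.844], [0.035, 0.844, -0.535], [-0.999, 0.02, -0.033]]
ft_force: [1.0, -0.6, -0.1]
finger_gap: 0.0179
```

```bash
python3 go.py .4347 -.2443 .09 39.5
```

```text
t 25.55 p [0.5842 0.3131 0.1   ] phi 57.6 gap 0.0179 F [ 1.  -0.6 -0.1]
turn 18.1 shift now [-0.0067 -0.5508  0.1724] after turn [ 0.01   -0.4699  0.335 ]
```

>>> jog_arm([
  [[0,-0.014,0.005],3],
  [[0,-0.025,0.01],5],
  [[0,-0.033,0.017],5],
  [[0,-0.032,0.02],4],
  [[0,-0.031,0.022],1],
  [[0,-0.03,0.022],0],
  [[0,-0.03,0.022],0],
  [[0,-0.03,0.022],0],
  [[0,-0.03,0.022],0],
  [[0,-0.03,0.022],0],
])

```text
time: 26.55
ee_pos: [0.4934, -0.0203, 0.0812]
tool_rot: [[-0.025, 0.772, 0.636], [0.041, 0.636, -0.77], [-0.999, 0.007, -0.048]]
ft_force: [-0.0, 0.4, -0.6]
finger_gap: 0.0177
```

```bash
python3 go.py .4347 -.2443 .09 39.5
```

```text
t 26.55 p [ 0.4934 -0.0203  0.0812] phi 39.5 gap 0.0177 F [-0.   0.4 -0.6]
turn 0.0 shift now [-0.0165 -0.1877  0.1348] after turn [-0.0088 -0.1878  0.1355]
```

>>> jog_arm([
  [[-0.003,-0.03,0.022],0],
  [[-0.003,-0.03,0.022],0],
  [[-0.003,-0.03,0.022],0],
  [[-0.003,-0.03,0.022],0],
  [[-0.002,-0.026,0.018],0],
  [[0,-0.014,0.009],0],
  [[0,-0.004,0.003],0],
  [[0,0,0],0],
  [[0,0,0],0],
])

```text
time: 27.45
ee_pos: [0.4329, -0.2279, 0.082]
tool_rot: [[-0.037, 0.777, 0.628], [0.043, 0.63, -0.776], [-0.998, -0.002, -0.057]]
ft_force: [0.2, -0.3, -0.5]
finger_gap: 0.0178
```

```bash
python3 go.py .4347 -.2443 .015 39.5
```

```text
t 27.45 p [ 0.4329 -0.2279  0.082 ] phi 39.0 gap 0.0178 F [ 0.2 -0.3 -0.5]
turn -0.5 shift now [ 0.0662 -0.0088  0.0177] after turn [ 0.067  -0.009   0.0138]
```

>>> jog_arm([
  [[0.01,-0.005,0.009],-0.5],
  [[0.018,-0.003,0.006],0],
  [[0.018,0,0],0],
  [[0.01,0,0],0],
  [[0,0,0],0],
  [[0,0,0],0],
])

```text
time: 28.05
ee_pos: [0.4382, -0.2382, 0.0212]
tool_rot: [[-0.035, 0.763, 0.645], [0.045, 0.646, -0.762], [-0.998, 0.002, -0.057]]
ft_force: [-0.3, -0.2, 0.5]
finger_gap: 0.018
```

```bash
python3 go.py .4347 -.2443 .0105 39.5
```

```text
t 28.05 p [ 0.4382 -0.2382  0.0212] phi 40.3 gap 0.018 F [-0.3 -0.2  0.5]
turn 0.8 shift now [ 0.0106 -0.0067  0.003 ] after turn [ 0.0107 -0.0066  0.0025]
```

>>> jog_arm([
  [[0.004,-0.005,0.0025],0.5],
  [[0.003,0,0],0],
  [[0,0,0],0],
  [[0,0,0],0],
])

```text
time: 28.45
ee_pos: [0.4367, -0.2438, 0.015]
tool_rot: [[-0.032, 0.769, 0.639], [0.044, 0.639, -0.768], [-0.999, 0.003, -0.055]]
ft_force: [-0.1, -0.5, 0.2]
finger_gap: 0.0178
```

```bash
python3 go.py .4347 -.2443 .0105 39.5
```

```text
t 28.45 p [ 0.4367 -0.2438  0.015 ] phi 39.7 gap 0.0178 F [-0.1 -0.5  0.2]
turn 0.2 shift now [ 0.0045 -0.0019 -0.0006] after turn [ 0.0045 -0.0018 -0.0008]
```

>>> jog_arm([
  [[0.002,-0.001,0],0],
  [[0.002,0,0],0],
  [[0,0,0],0],
])

```text
time: 28.75
ee_pos: [0.436, -0.2444, 0.0112]
tool_rot: [[-0.031, 0.769, 0.638], [0.044, 0.639, -0.768], [-0.999, 0.004, -0.054]]
ft_force: [0.7, 0.5, -1.1]
finger_gap: 0.0181
```

>>> jog_arm([
  [[0,0,0],0],
  [[0,0,0],0],
  [[0,0,0],0],
  [[0,0,0],0],
  [[-0.01,0,0],0],
  [[-0.025,0,0],0],
  [[-0.03,0,0],0],
  [[-0.015,0,0],0],
], jaw=0.38)

```text
time: 29.55
ee_pos: [0.4373, -0.247, 0.0936]
tool_rot: [[-0.036, 0.768, 0.64], [0.045, 0.641, -0.767], [-0.998, 0.001, -0.058]]
ft_force: [0.1, -0.6, 0.6]
finger_gap: 0.0335
```

```bash
python3 go.py .5922 .215 .09 40
```

```text
t 29.55 p [ 0.4373 -0.247   0.0936] phi 39.8 gap 0.0335 F [ 0.1 -0.6  0.6]
turn -0.2 shift now [ 0.0189  0.4149 -0.2549] after turn [ 0.0036  0.4157 -0.2544]
```

>>> jog_arm([
  [[0,0.015,-0.009],0],
  [[0,0.026,-0.016],0],
  [[0,0.032,-0.02],0],
  [[0,0.032,-0.02],0],
  [[0,0.032,-0.02],0],
  [[0,0.032,-0.02],0],
  [[0,0.032,-0.02],0],
  [[0,0.032,-0.02],0],
  [[0,0.032,-0.02],0],
  [[0,0.032,-0.02],0],
], jaw=0.66)

```text
time: 30.55
ee_pos: [0.5532, 0.0862, 0.1137]
tool_rot: [[-0.028, 0.778, 0.627], [0.037, 0.628, -0.777], [-0.999, 0.001, -0.047]]
ft_force: [0.6, -0.3, 0.3]
finger_gap: 0.0578
```

```bash
python3 go.py .5922 .215 .09 40
```

```text
t 30.55 p [0.5532 0.0862 0.1137] phi 38.9 gap 0.0578 F [ 0.6 -0.3  0.3]
turn -1.1 shift now [ 0.0273  0.1112 -0.0746] after turn [ 0.0237  0.1126 -0.0736]
```

>>> jog_arm([
  [[0.004,0.03,-0.02],0],
  [[0.004,0.03,-0.02],0],
  [[0.004,0.02,-0.013],0],
  [[0.004,0.01,-0.007],0],
  [[0,0.003,-0.002],0],
  [[0,0,0],0],
  [[0,0,0],0],
])

```text
time: 31.25
ee_pos: [0.5867, 0.203, 0.1051]
tool_rot: [[-0.026, 0.774, 0.632], [0.041, 0.633, -0.773], [-0.999, 0.006, -0.049]]
ft_force: [0.9, -0.6, 0.9]
finger_gap: 0.0581
```

```bash
python3 go.py .5922 .215 .035 40
```

```text
t 31.25 p [0.5867 0.203  0.1051] phi 39.3 gap 0.0581 F [ 0.9 -0.6  0.9]
turn -0.7 shift now [ 0.0704  0.0114 -0.0024] after turn [ 0.0701  0.0119 -0.0056]
```

>>> jog_arm([
  [[0.01,0.006,-0.001],0],
  [[0.02,0.004,-0.001],0],
  [[0.02,0,0],0],
  [[0.012,0,0],0],
  [[0,0,0],0],
  [[0,0,0],0],
])

```text
time: 31.85
ee_pos: [0.5918, 0.2081, 0.0366]
tool_rot: [[-0.029, 0.778, 0.627], [0.037, 0.628, -0.777], [-0.999, 0.001, -0.047]]
ft_force: [-0.3, 0.2, 0.2]
finger_gap: 0.0585
```

```bash
python3 go.py .5922 .215 .01 40; python3 - <<'E'
from fit import *
c=eyes.capture("top")
for n,x0 in dict(bar=(.4347,-.2443,-.88),pink=(.46,-.124,0)).items():
    x,i,k=fit(c,n,x0); print(n,x[:2].round(4),np.degrees(x[2]).round(1),"iou",round(i,3),k)
E
```

```text
t 31.85 p [0.5918 0.2081 0.0366] phi 38.9 gap 0.0585 F [-0.3  0.2  0.2]
turn -1.1 shift now [ 0.0268  0.0047 -0.0039] after turn [ 0.0266  0.0048 -0.005 ]
bar [ 0.4366 -0.2466] -49.6 iou 0.829 149
pink [ 0.458  -0.1231] 6.9 iou 0.953 578
```

>>> jog_arm([
  [[0,0.004,-0.004],0],
  [[0,0,0],0],
  [[0,0,0],0],
])

```text
time: 32.2
ee_pos: [0.5935, 0.2147, 0.0386]
tool_rot: [[-0.026, 0.778, 0.627], [0.038, 0.628, -0.777], [-0.999, 0.004, -0.046]]
ft_force: [-0.2, -0.8, 0.4]
finger_gap: 0.0583
```

```bash
python3 go.py .5922 .215 .01 40
```

```text
t 32.2 p [0.5935 0.2147 0.0386] phi 38.9 gap 0.0583 F [-0.2 -0.8  0.4]
turn -1.1 shift now [ 0.0286 -0.0009  0.0002] after turn [ 0.0286 -0.0008 -0.0011]
```

>>> jog_arm([
  [[0.009,0,0],0],
  [[0.01,0,0],0],
  [[0.004,0,0],0],
  [[0,0,0],0],
  [[0,0,0],0],
])

```text
time: 32.7
ee_pos: [0.5929, 0.2157, 0.0138]
tool_rot: [[-0.026, 0.778, 0.627], [0.038, 0.628, -0.777], [-0.999, 0.004, -0.046]]
ft_force: [-0.0, -0.7, -0.4]
finger_gap: 0.0582
```

```bash
python3 go.py .5922 .215 .011 40
```

```text
t 32.7 p [0.5929 0.2157 0.0138] phi 38.9 gap 0.0582 F [-0.  -0.7 -0.4]
turn -1.1 shift now [ 0.0028 -0.001   0.0002] after turn [ 0.0028 -0.001   0.0001]
```

>>> jog_arm([
  [[0.0025,0,0],0],
  [[0,0,0],0],
  [[0,0,0],0],
  [[0,0,0],0],
  [[0,0,0],0],
  [[0,0,0],0],
], jaw=0)

```text
time: 33.3
ee_pos: [0.5932, 0.2157, 0.0116]
tool_rot: [[-0.025, 0.778, 0.627], [0.039, 0.628, -0.777], [-0.999, 0.005, -0.046]]
ft_force: [0.1, 0.3, -0.1]
finger_gap: 0.0386
```

>>> jog_arm([
  [[-0.015,0,0],0],
  [[-0.03,0,0],0],
  [[-0.03,0,0],0],
  [[-0.02,0,0],0],
  [[0,0,0],0],
])

```text
time: 33.8
ee_pos: [0.5957, 0.212, 0.113]
tool_rot: [[-0.024, 0.778, 0.628], [0.039, 0.628, -0.777], [-0.999, 0.005, -0.045]]
ft_force: [0.6, -0.0, -0.6]
finger_gap: 0.0388
```

```bash
python3 go.py .6255 -.245 .1 40
```

```text
t 33.8 p [0.5957 0.212  0.113 ] phi 38.9 gap 0.0388 F [ 0.6 -0.  -0.6]
turn -1.1 shift now [-0.0054 -0.2639  0.3745] after turn [ 0.013  -0.2709  0.3692]
```

>>> jog_arm([
  [[0,-0.01,0.014],0],
  [[0,-0.018,0.024],0],
  [[0,-0.021,0.03],0],
  [[0,-0.021,0.03],0],
  [[0,-0.021,0.03],0],
  [[0,-0.021,0.03],0],
  [[0,-0.021,0.03],0],
  [[0,-0.021,0.03],0],
  [[0,-0.021,0.03],0],
  [[0,-0.021,0.03],0],
])

```text
time: 34.8
ee_pos: [0.6091, -0.1458, 0.0887]
tool_rot: [[-0.043, 0.774, 0.632], [0.037, 0.633, -0.773], [-0.998, -0.01, -0.055]]
ft_force: [0.2, -0.4, -0.3]
finger_gap: 0.0386
```

```bash
python3 go.py .6255 -.245 .1 40
```

```text
t 34.8 p [ 0.6091 -0.1458  0.0887] phi 39.3 gap 0.0386 F [ 0.2 -0.4 -0.3]
turn -0.7 shift now [-0.0156 -0.0503  0.0865] after turn [-0.0113 -0.0512  0.0866]
```

>>> jog_arm([
  [[-0.004,-0.016,0.027],0],
  [[-0.003,-0.015,0.026],0],
  [[0,-0.008,0.014],0],
  [[0,-0.002,0.004],0],
  [[0,0,0],0],
  [[0,0,0],0],
])

```text
time: 35.4
ee_pos: [0.6125, -0.2421, 0.0843]
tool_rot: [[-0.058, 0.781, 0.622], [0.034, 0.624, -0.781], [-0.998, -0.024, -0.062]]
ft_force: [0.1, 0.5, -1.4]
finger_gap: 0.0386
```

```bash
python3 go.py .6255 -.245 .05 40
```

```text
t 35.4 p [ 0.6125 -0.2421  0.0843] phi 38.6 gap 0.0386 F [ 0.1  0.5 -1.4]
turn -1.4 shift now [0.0333 0.0092 0.0125] after turn [0.0343 0.0081 0.0106]
```

>>> jog_arm([
  [[0.01,0.005,0.006],-0.5],
  [[0.014,0.003,0.005],-0.5],
  [[0.006,0,0],0],
  [[0,0,0],0],
  [[0,0,0],0],
])

```text
time: 35.9
ee_pos: [0.6255, -0.2372, 0.0498]
tool_rot: [[-0.06, 0.763, 0.643], [0.038, 0.646, -0.762], [-0.998, -0.021, -0.067]]
ft_force: [0.0, -0.0, 0.2]
finger_gap: 0.0384
```

```bash
python3 go.py .6255 -.245 .026 40
```

```text
t 35.9 p [ 0.6255 -0.2372  0.0498] phi 40.2 gap 0.0384 F [ 0.  -0.   0.2]
turn 0.2 shift now [ 0.0234 -0.0045  0.0075] after turn [ 0.0238 -0.005   0.0059]
```

>>> jog_arm([
  [[0,-0.004,0.0055],0],
  [[0,0,0],0],
  [[0,0,0],0],
])

```text
time: 36.2
ee_pos: [0.6263, -0.2447, 0.0501]
tool_rot: [[-0.059, 0.763, 0.644], [0.037, 0.646, -0.762], [-0.998, -0.021, -0.067]]
ft_force: [-1.0, 0.3, -0.1]
finger_gap: 0.039
```

```bash
python3 go.py .6255 -.245 .026 40;  python3 - <<'E'
from fit import *
for cam in("top","scene"):
    c=eyes.capture(cam)
    try: print(cam,fit(c,"cog",(.6255,-.245,0),.042))
    except cv2.error: print("none")
    if cam=="scene": cv2.imwrite("pics/c1.png",cv2.resize(c["img"][180:300,110:230],(600,600),interpolation=cv2.INTER_CUBIC)[:,:,::-1])
E
```

```text
t 36.2 p [ 0.6263 -0.2447  0.0501] phi 40.2 gap 0.039 F [-1.   0.3 -0.1]
turn 0.2 shift now [ 0.024  -0.0003  0.0014] after turn [ 0.0241 -0.0008 -0.0002]
top (array([ 0.62373576, -0.24254709,  0.04097056]), np.float64(0.7785642924588132), 345)
scene (array([ 0.62909676, -0.2453535 ,  0.03639581]), np.float64(0.8290355690482358), 329)
```

View pics/c1.png

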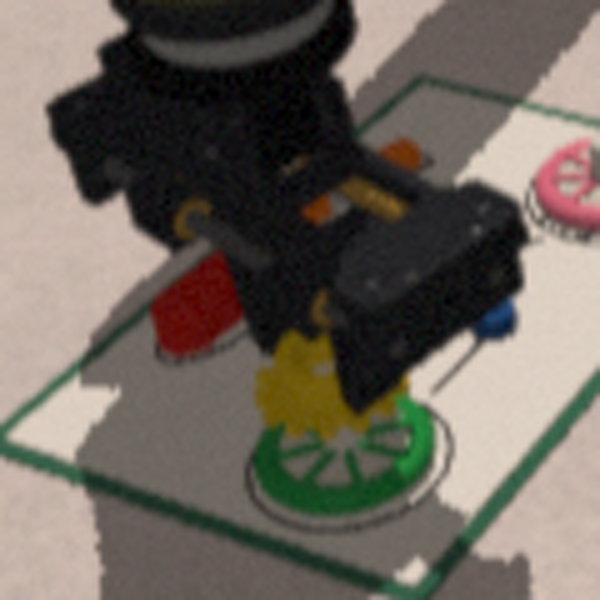

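>>> jog_arm([
  [[0.008,0,0.001],0],
  [[0.008,0,0],0],
  [[0.003,0,0],0],
  [[0,0,0],0],
  [[0,0,0],0],
])

```text
time: 36.8
ee_pos: [0.6252, -0.2449, 0.029]
tool_rot: [[-0.06, 0.763, 0.643], [0.037, 0.646, -0.763], [-0.998, -0.022, -0.067]]
ft_force: [-1.0, 0.2, -0.8]
finger_gap: 0.0387
```

```bash
python3 go.py .6255 -.245 .026 40
```

```text
t 36.8 p [ 0.6252 -0.2449  0.029 ] phi 40.2 gap 0.0387 F [-1.   0.2 -0.8]
turn 0.2 shift now [0.003  0.0002 0.0005] after turn [0.003  0.0001 0.0003]
```

>>> jog_arm([
  [[0.003,0,0],0],
  [[0,0,0],0],
  [[0,0,0],0],
])

```text
time: 37.1
ee_pos: [0.6253, -0.2447, 0.026]
tool_rot: [[-0.059, 0.763, 0.644], [0.037, 0.646, -0.762], [-0.998, -0.021, -0.067]]
ft_force: [-0.0, -0.0, -0.7]
finger_gap: 0.0385
```

>>> jog_arm([
  [[0,0,0],0],
  [[0,0,0],0],
  [[0,0,0],0],
  [[0,0,0],0],
  [[-0.008,0,0],0],
  [[-0.02,0,0],0],
  [[-0.03,0,0],0],
  [[-0.03,0,0],0],
  [[-0.03,0,0],0],
  [[-0.01,0,0],0],
], jaw=0.62)

```text
time: 38.1
ee_pos: [0.6325, -0.2492, 0.1593]
tool_rot: [[-0.062, 0.763, 0.644], [0.038, 0.646, -0.762], [-0.997, -0.022, -0.069]]
ft_force: [0.6, 0.2, -0.4]
finger_gap: 0.0548
```

>>> jog_arm([
  [[0,0.015,-0.02],0],
  [[0,0.025,-0.03],0],
  [[0,0.025,-0.03],0],
  [[0,0.025,-0.03],0],
  [[0,0.025,-0.03],0],
  [[0,0.025,-0.03],0],
  [[0,0.025,-0.03],0],
  [[0,0.02,-0.02],0],
  [[0,0,0],0],
  [[0,0,0],0],
])

```text
time: 39.1
ee_pos: [0.6306, 0.0452, 0.1673]
tool_rot: [[-0.064, 0.765, 0.64], [0.035, 0.643, -0.765], [-0.997, -0.027, -0.067]]
ft_force: [-0.7, -0.7, -0.4]
finger_gap: 0.0548
```

```bash
python3 go.py; python3 - <<'E'
from fit import *
for cam in("top","scene"):
    c=eyes.capture(cam)
    for n,x0,z in (("cog",(.6255,-.245,0),.014),("pink",(.46,-.124,0),.002),("saddle",(.52,-.301,-.67),.002),("bar",(.4347,-.2443,-.88),.002)):
        x,i,k=fit(c,n,x0,z); print(cam,n,x[:2].round(4),np.degrees(x[2]).round(1),"iou",round(i,3),k)
    if cam=="top": a=ortho(c,.32,.72,-.40,-.03,.002,1500)[:,:460]; g=ortho(c,.39,.67,.04,.38,.014,2000)
    else: b=cv2.resize(c["img"][180:310,95:275],None,fx=3.3,fy=3.3,interpolation=cv2.INTER_CUBIC)
a=ortho(eyes.capture("top"),.38,.70,-.37,-.07,.002,1430)[:,:429][:b.shape[0]]
b=cv2.resize(b,(371,int(b.shape[0]*371/b.shape[1]))); b=cv2.copyMakeBorder(b,0,a.shape[0]-b.shape[0],0,0,cv2.BORDER_CONSTANT)
cv2.imwrite("pics/end.png",np.hstack([a,b])[:,:,::-1]); cv2.imwrite("pics/endfold.png",g[:,:,::-1])
E
```

```text
t 39.1 p [0.6306 0.0452 0.1673] phi 40.0 gap 0.0548 F [-0.7 -0.7 -0.4]Traceback (most recent call last):
  File "<stdin>", line 5, in <module>
  File "fit.py", line 22, in fit
    r=minimize(cost,x0,method="Nelder-Mead",options=dict(initial_simplex=S,xatol=1e-4,fatol=1e-4)); return r.x,1-r.fun,int(m.sum())
    res = _minimize_neldermead(fun, x0, args, callback, bounds=bounds,
                               **options)
    fsim[k] = func(sim[k])
              ~~~~^^^^^^^^
    fx = function(np.copy(x), *(wrapper_args + args))
  File "fit.py", line 19, in cost
    h=cv2.convexHull(w2p(c,MODEL[n]@R.T+[q[0],q[1],zb]).astype(np.float32)); I=cv2.intersectConvexConvex(h,H)[0]
                                                                               ~~~~~~~~~~~~~~~~~~~~~~~~~^^^^^
cv2.error: OpenCV(4.12.0) /io/opencv/modules/imgproc/src/geometry.cpp:503: error: (-215:Assertion failed) p2.depth() == CV_32S || p2.depth() == CV_32F in function 'intersectConvexConvex'
```

Arm blocks the top view; move further aside.

>>> jog_arm([
  [[0,0.028,-0.03],0],
  [[0,0.028,-0.03],0],
  [[0,0.028,-0.03],0],
  [[0,0.028,-0.03],0],
  [[0,0.028,-0.03],0],
  [[0,0.028,-0.03],0],
  [[0,0.015,-0.02],0],
  [[0,0,0],0],
  [[0,0,0],0],
])

```text
time: 40.05
ee_pos: [0.6516, 0.2998, 0.1689]
tool_rot: [[-0.066, 0.785, 0.616], [0.02, 0.619, -0.785], [-0.998, -0.039, -0.056]]
ft_force: [-0.6, -1.0, 0.3]
finger_gap: 0.0542
```

```bash
python3 go.py; python3 - <<'E'
from fit import *
t=eyes.capture("top");s=eyes.capture("scene")
for cam,c in(("top",t),("scene",s)):
    for n,x0,z in (("cog",(.6255,-.245,0),.014),("pink",(.46,-.124,0),.002),("saddle",(.52,-.301,-.67),.002),("bar",(.4347,-.2443,-.88),.002)):
      try: x,i,k=fit(c,n,x0,z); print(cam,n,x[:2].round(4),np.degrees(x[2]).round(1),"iou",round(i,3),k)
      except cv2.error: print(cam,n,"none")
a=cv2.resize(ortho(t,.38,.70,-.37,-.07,.002,1430),(400,427))
b=cv2.resize(s["img"][170:310,95:275],(400,311),interpolation=cv2.INTER_CUBIC); b=cv2.copyMakeBorder(b,0,116,0,0,cv2.BORDER_CONSTANT)
cv2.imwrite("pics/end.png",np.hstack([a,b])[:,:,::-1]); cv2.imwrite("pics/ends.png",cv2.resize(s["img"],(800,600))[:,:,::-1])
E
```

```text
t 40.05 p [0.6516 0.2998 0.1689] phi 38.3 gap 0.0542 F [-0.6 -1.   0.3]
top cog [ 0.6245 -0.2453] 11.7 iou 0.969 494
top pink [ 0.458  -0.1229] 5.7 iou 0.954 580
top saddle [ 0.5209 -0.3027] -40.3 iou 0.796 335
top bar [ 0.4366 -0.2466] -49.5 iou 0.825 151
scene cog [ 0.6242 -0.2445] -1.2 iou 0.964 484
scene pink [ 0.455  -0.1228] 18.5 iou 0.878 283
scene saddle [ 0.5163 -0.3038] -32.5 iou 0.859 306
scene bar [ 0.435  -0.2448] -51.0 iou 0.914 108
```

View pics/end.png

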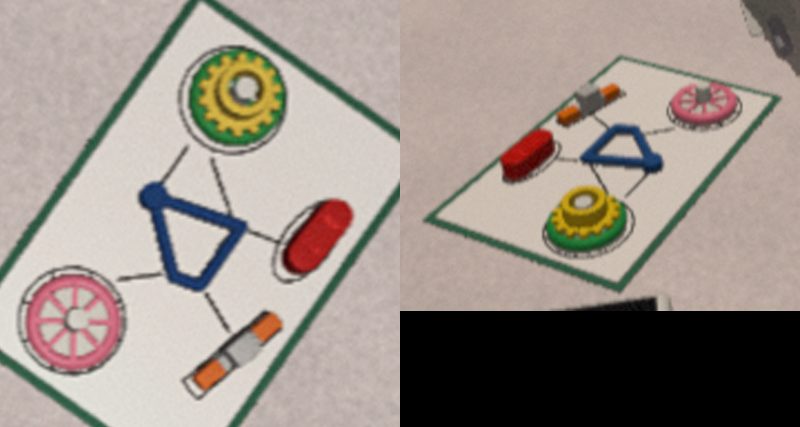

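View pics/ends.png

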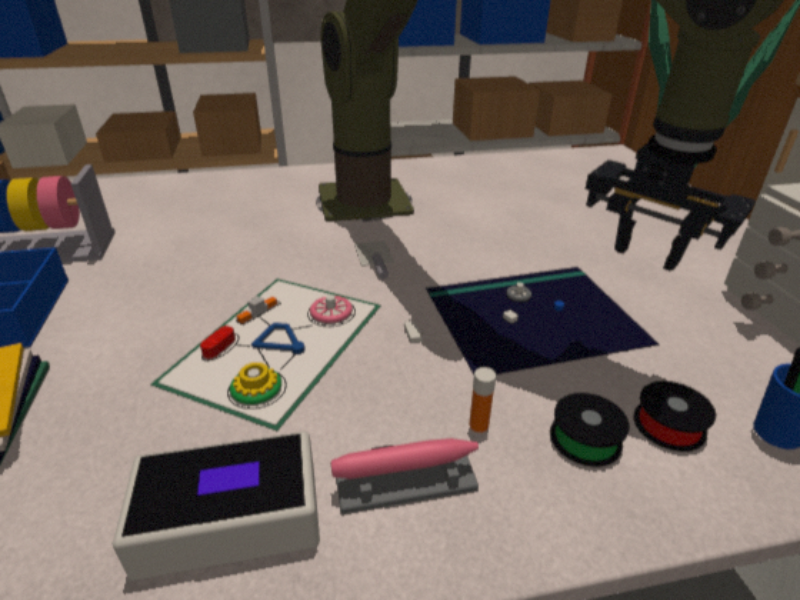

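```bash
python3 -c "from rig import finish_job; print(finish_job())"
```

```text
the job is handed in; nothing more can be done
None
```

I laid out all five pieces around the frame and handed the job in at about 40 s of the 106 s. No verdict was reported.

Last checks, from the two cameras and my readings of the drawn places:

| Piece | Top camera | Scene camera | Limit |
|---|---|---|---|
| Cog, from where the green wheel should be | about 1 mm | about 1 mm | 9 mm |
| Pink wheel, from front circle | about 2 mm | about 5 mm | 11 mm |
| Saddle, from its outline | about 2 mm, 2° | about 4 mm, 6° | 11 mm, 15° |
| Handlebar, from its outline | about 3 mm, 1° | about 1 mm, under 1° | 11 mm, 15° |

- **Green wheel:** I checked this by eye only, in the top view, where it sits about 1 mm from the rear circle. The automatic fit failed because it mixed the wheel up with the page's green border. With the cog on, both cameras show the cog lying flat around the axle.
- **Disagreements:** the scene camera put the pink wheel about 3 mm further off than the top camera, and it turned the saddle about 8° differently. The saddle fits were loose, but both readings are well inside the limits.
- **Grey wheel:** it shows at the same pixels as at the start, and the arm stood clear of everything at the end.
- **Tool tilt:** the tool slowly tilted to about 4° over the run. The pieces still look flat in the pictures, but I did not measure their tilt.

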